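Find and hold the heavy side of a rotor

ROBOT

A 7-joint arm with a two-finger parallel gripper is mounted at the origin on the work surface. World frame = base frame: x ahead of the robot, y to its left, z up, the work surface at z = 0. Lengths are in m, angles in degrees, forces in N, time in s.
With the tool pointing down it reaches from about 0.425 to 0.875 m from the base axis. Payload 4.7 kg.
Tool frame: the origin (TCP) lies midway between the tips of the shut fingers; the grasp point (between the pads) lies 19 mm behind it; z points along the fingers, y is the direction in which the jaws open and shut (so a half turn about z gives the same grasp; the last joint's range is limited). The gripper opens to 87 mm and grips with 3 to 60 N. Pads are 19 mm wide; open, the fingers measure 117 mm over their backs; the gripper's body (75 mm by 190 mm) begins 51 mm behind the grasp point.
Start: joints at [77.47, 18.392, -4.016, 83.108, 1.295, 78.541, -3.26], TCP at [0.15, -0.632, 0.223] pointing down, gripper open.
Joint ranges: [-163.93, 163.93], [-17.29, 119.83], [-79.2, 71.16], [3.27, 140.29], [-89.18, 269.18], [5.43, 117.66], [-154.24, 154.24]. Speed limits (degrees/s): [147.25, 147.25, 180, 180, 180, 180, 180].

INTERFACE

Orientations are given as [roll, pitch, yaw] about the fixed x, y, z axes, in that order (R = Rz(yaw) Ry(pitch) Rx(roll)).
In Python, from cell import env gives the robot as it stands.
- The arm moves only by the tool apply_moves, never from a script. Its argument "targets" is a list of rows, each a list of 2 entries, a list of its own where there are three numbers: the shift along the world's x, y, z in mm, then the turn, a rotation vector about the world's x, y, z in rad. A call has 1 to 8 rows; each row is the pose to reach, as a shift and turn from the pose commanded when the call began; what a row does not reach only later rows make up. A row lasts 1/10 s, in which the tool goes at most 50 mm and 8.59 degrees, less where a joint would pass 70% of its speed; a pose out of reach is approached as far as the arm can. A call with a gripper value outside its range is refused whole. "hand" is the finger opening in mm, from 0 to 87, set as the call begins (left out, the last holds). The fingers move at their own pace and stop on an object; "squeeze" is the grip in N (left out, the last holds). Time passes only in rows, so rows that repeat a pose let the fingers close. It gives the time, the measured TCP pose, the force and the opening at its end, in the units of the state.
- env.get_obs(): the state, without advancing time (a new reading comes with each control period).
- env.read_camera(name): name is "side" or "top" or "wrist"; returns a dict with "image" (384x512x3 uint8, red, green, blue), "camera_matrix" (3x3 intrinsics, pixels), "camera_from_world" (4x4, takes a point from world to camera coordinates); the wrist camera has in their place "mount" (4x4, takes a point from camera to tool coordinates, whose origin is the TCP and whose axes are the flange's). Camera axes: x right, y down, z forward; pixel columns grow to the right and rows downward; lengths in m; the calibration is good to about 2 mm. A picture is of the moment at which its call begins: read the wrist's pose just before it. There is no depth.
- env.sign_off(): hands the job in, once; it reports no verdict.
Trained networks look in a picture, given as the dict that the camera call returned (one of the last four; its "shot" number tells which), for a name from the list of things; names that differ only in an ending like _2 or _b are one class to them, and where a whole thing is asked for, a point or a joint stands for the part that bears it (a point fixed in the world has none). Each returns a list of dicts, best first, with "conf" (0 to 1); they miss things now and then, are a little off and sometimes report something else, mostly with a low value. They report only what shows in the picture. A call takes as long as a camera call.
- env.regions_of(picture, target): "region" (384x512 bool, what is visible of it) and "rect" ([left, top, right, bottom] in pixels, round what is visible of it).
The state is a dict: "time_s": time; "qpos": joint angles; "joint_velocities": joint speeds; "effort": joint torques, N m; "tool_pos": TCP position; "tool_rot": TCP orientation; "force": force on the tool from outside, world axes, zero at the start; "wrist_torque": the same for the moment, N m; "grip_width": finger opening in m.
Only numpy, scipy, OpenCV 4.12 (cv2) and the standard library are available. Lean on these libraries where they do the work, as an engineer would, in place of code of your own. Each camera call takes 0.05 s, during which the arm holds its last target. There are 200 camera calls.

TASK

Swing the clear cover of the balancing stand all the way back onto its stop, gently, and leave it there. Then turn the rotor by its handle pegs to feel where the weight hidden in its disc is, bring that heavy side straight down, and grip a handle peg with the rotor at rest so the shaft can be locked: finish while still holding it. Leave the bottle, tray, screwdriver and jar where they are.

Things in the scene. Friction and masses are not known exactly. Their poses are not given: they have to be found in the camera images.
- stand: Fixed balancing stand, base plate 12 mm thick, -125..125 mm in its x, -70..180 mm in its y. Origin on the bench under the turning handle. x points away from the robot, square to the axle (cover hinge at +x, knob at -x); y along the axle, to the left; z up. Place and yaw vary. Bearing pedestals (45 mm in x, 12 mm in y, 105 mm high) at y = 40 and 102 mm; white brake housing at y 110..164 mm, 100 mm high.
- hub (a point): Centre of the turning handle, on the axle, 90 mm above the bench; fixed to the stand, axes as the stand's. The rotor turns about y here: an aluminium disc (120 mm diameter, at y 58..84 mm) and, on the same shaft, the handle: a dark plate (88 mm diameter, at y 20..28 mm) with four pegs. A weight is sealed unseen in the disc, centre 33 mm from the axle, in a direction that differs every time and can only be felt.
- peg_top (a point): Where a handle peg's middle lies when that peg is straight above the axle, 125 mm above the bench; fixed to the stand (does not turn). The four round steel pegs, 90 degrees apart, 35 mm from the axle, are 10 mm thick and reach along y from -20 to 20 mm. The one near the top can be pushed, or pinched fore and aft, from above: the hand turned so that its fingers close along the stand's x.
- rotor (a joint): Angle of the rotor, rad, no limits; grows as its top moves to +x (away from the robot). At 0 a peg is straight up, with the one white mark beside the shaft; this tells nothing of the weight. Feel: the weight turns the rotor with up to 0.19 to 0.25 N m when level with the axle; the brake drags about 0.27 N m either way, so the rotor stays where it is left and turns harder or easier.
- cover (a joint): Angle of the cover, rad: 0 shut (level above the rotor), growing as its knob edge rises and swings back away from the robot, 1.65 on its back stop (plate upright, behind the rotor). Its hinge is stiff (about 0.22 N m): the cover stays at any angle.
- cover_hinge (a point): Middle of the cover's hinge line (along y), fixed to the stand, axes as the stand's: 100 mm in x and 32.5 mm in y from the handle's centre, 110 mm above the bench. The cover: a clear plate 170 x 185 mm, 4 mm thick, 0.16 kg, held 65 mm above the hinge line (when shut) by side arms 95 mm either side. Shut, it lies on thin posts, 171 mm high, at x = -62 mm, y = -55 and 120 mm from the stand's origin.
- cover_knob (a point): Centre of the black knob at the middle of the cover's free edge; moves with the cover. A round stub, 22 mm diameter, 22 mm long, axis along y (flat ends 11 mm either side of this point). When shut it is 190 mm toward -x from the hinge line and 65 mm above it, 28 mm beyond the plate's edge on a 10 mm wide tongue. Pinched by its flat ends from above it can pivot between the fingers as the cover swings.
- bottle: Bystander: amber bottle, 60 mm diameter, 130 mm high; origin at the centre of its underside.
- tray: Bystander: white open tray 120 x 90 x 45 mm; origin at the centre of its underside.
- driver: Bystander: screwdriver 170 mm long lying on the bench; origin under its middle.
- jar: Bystander: small white jar, 50 mm diameter, 60 mm high; origin at the centre of its underside.

How it is judged:
By the outcome, as a careful person would: the job done as asked, in the order asked, and still so for the second after the job is handed in, while the arm keeps its last pose, push and grip.
It also fails if it takes over 72 s, if anything falls off the work surface, if the arm or the gripper's body presses on something with over 40 N, if the wrist force passes 120 N, or if a joint passes its speed limit or range.

## Working session

There is one attempt and no reset: what is moved stays moved. The work goes in short steps, Python scripts to look and compute and a tool call to move; the robot and the scene stay as the last step left them, time stands still between calls to the robot, and variables do not carry over. Pictures are saved under pics/ and viewed, about 8 in all and at most 12, crops included, and the job is handed in when it is done.

Besides the shell and the picture viewer there is one more tool, called in YAML: its name, and indented under it one key for each argument. apply_moves: Moves the arm, as the interface text tells. Its arguments: {"type":"object","properties":{"targets":{"type":"array","items":{"type":"array"}},"hand":{"type":"number"},"squeeze":{"type":"number"}},"required":["targets"]}

```bash
ls; mkdir -p pics; cat > h.py <<'E'
import numpy as np,cv2
from cell import env
def shot(n,f=None):
    p=env.read_camera(n)
    if f: cv2.imwrite('pics/'+f,cv2.cvtColor(p['image'],cv2.COLOR_RGB2BGR))
    return p
E
python3 - <<'E'
from h import *
o=env.get_obs(); print({k:np.round(v,3).tolist() for k,v in o.items()})
a=shot('side','s0.png');
print([(n,r[0]['rect'],round(r[0]['conf'],2)) for n in ['stand','cover','cover_knob','rotor'] if (r:=env.regions_of(a,n))])
b=shot('top','t0.png')
print([(n,r[0]['rect'],round(r[0]['conf'],2)) for n in ['stand','cover','cover_knob','rotor','bottle','tray','driver','jar'] if (r:=env.regions_of(b,n))])
im=np.hstack([cv2.imread('pics/s0.png'),cv2.imread('pics/t0.png')]); cv2.imwrite('pics/c0.png',cv2.resize(im,(800,300)))
for p in(a,b): print(p['camera_matrix'].round(1).tolist(),p['camera_from_world'].round(4).tolist())
E
```

```text
pics
{'time_s': 0.0, 'qpos': [77.471, 18.437, -4.015, 83.176, 1.297, 78.54, -3.262], 'joint_velocities': [0.001, 0.093, -0.007, -0.065, 0.019, -0.042, -0.06], 'effort': [-0.001, -49.129, -0.404, -31.254, -0.064, 0.044, 0.0], 'tool_pos': [0.15, -0.632, 0.221], 'tool_rot': [-179.892, 0.008, 13.337], 'force': [-0.219, 0.334, 0.421], 'wrist_torque': [0.019, 0.057, 0.03], 'grip_width': 0.087}
[('stand', [214.1, 131.8, 335.6, 264.0], 0.59), ('cover', [225.1, 131.4, 323.3, 176.3], 0.8), ('cover_knob', [224.1, 133.0, 322.0, 178.0], 0.95), ('rotor', [253.6, 166.2, 301.6, 213.1], 0.68)]
[('stand', [248.1, 125.2, 363.2, 245.6], 0.63), ('cover', [275.9, 123.0, 366.0, 213.8], 0.8), ('cover_knob', [276.5, 124.3, 369.3, 218.5], 0.65), ('rotor', [289.2, 199.9, 328.0, 209.9], 0.56), ('bottle', [187.6, 163.2, 216.9, 192.2], 0.88), ('tray', [405.6, 182.2, 448.4, 228.5], 0.96), ('jar', [405.1, 139.7, 428.9, 164.2], 0.9)]
[[349.0, 0.0, 258.0], [0.0, 349.0, 199.2], [0.0, 0.0, 1.0]] [[-0.7573, -0.6527, 0.0205, 0.4058], [-0.4207, 0.4637, -0.7797, 0.3015], [0.4995, -0.5991, -0.6258, 0.6764], [0.0, 0.0, 0.0, 1.0]]
[[423.9, 0.0, 259.4], [0.0, 423.9, 192.6], [0.0, 0.0, 1.0]] [[0.0146, -0.9997, 0.0219, 0.0312], [-0.9835, -0.0183, -0.1802, 0.5261], [0.1805, -0.0189, -0.9834, 1.0234], [0.0, 0.0, 0.0, 1.0]]
```

```bash
python3 - <<'E'
import cv2,numpy as np
s=cv2.imread('pics/s0.png')[120:280,200:350]; t=cv2.imread('pics/t0.png')[110:260,235:375]
s=cv2.resize(s,None,fx=2.65,fy=2.65,interpolation=cv2.INTER_CUBIC);s=cv2.resize(s,(400,427)) 
t=cv2.resize(t,(400,429),interpolation=cv2.INTER_CUBIC)[:427]
cv2.imwrite('pics/c1.png',np.hstack([s,t]))
E
```

```text
(no output)
```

View pics/c1.png

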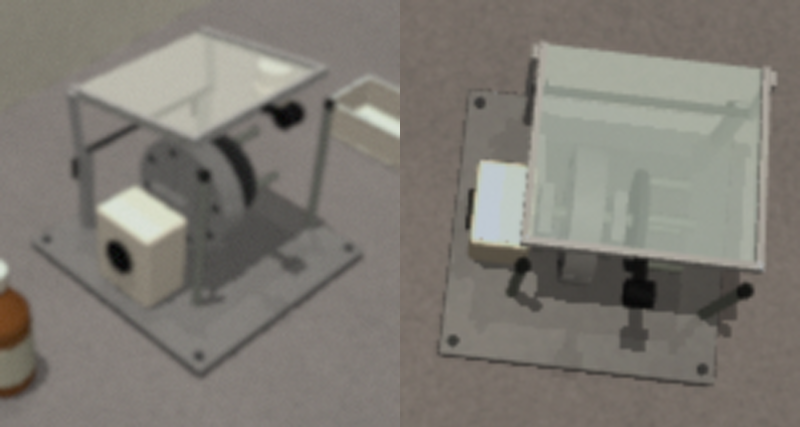

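View pics/c0.png

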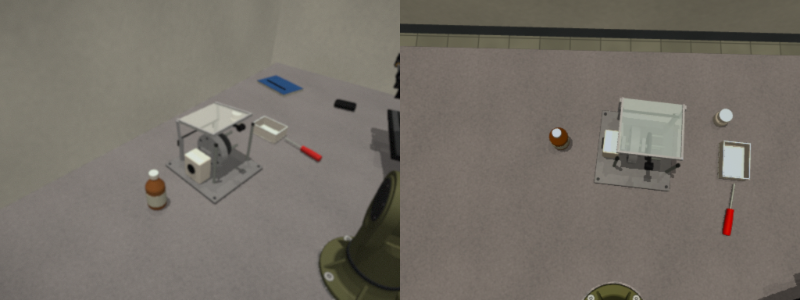

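```bash
cat > fit.py <<'E'
from h import *
from scipy.optimize import least_squares
K={'s':([[349.0,0,258.0],[0,349.0,199.2],[0,0,1]],[[-0.7573,-0.6527,0.0205,0.4058],[-0.4207,0.4637,-0.7797,0.3015],[0.4995,-0.5991,-0.6258,0.6764]]),
't':([[423.9,0,259.4],[0,423.9,192.6],[0,0,1]],[[0.0146,-0.9997,0.0219,0.0312],[-0.9835,-0.0183,-0.1802,0.5261],[0.1805,-0.0189,-0.9834,1.0234]])}
def proj(c,P):
    k,T=map(np.array,K[c]); q=k@(T@np.append(P,1)); return q[:2]/q[2]
def S2W(p,q):
    c,s=np.cos(p[2]),np.sin(p[2]); return np.array([p[0]+c*q[0]-s*q[1],p[1]+s*q[0]+c*q[1],q[2]])
E
python3 - <<'E'
from fit import *
L=[]
for c,u,v,q in [('t',70,90,(.125,.18,.012)),('t',40,353,(-.125,.18,.012)),('t',313,383,(-.125,-.07,.012)),('s',33,245,(.125,.18,.012)),('s',200,375,(-.125,.18,.006)),('s',362,255,(-.125,-.07,.012)),
 ('t',238,292,(-.09,.0325,.175)),('t',123,265,(-.062,.12,.171)),('t',345,290,(-.062,-.055,.171)),('s',290,115,(-.09,.0325,.175)),('s',330,104,(-.062,-.055,.171))]:
    px=np.array([235+u*.35,110+v*.3497]) if c=='t' else np.array([200+u*.375,120+v*.3747])
    L.append((c,px,q))
f=lambda p:np.concatenate([proj(c,S2W(p,q))-px for c,px,q in L])
r=least_squares(f,[.6,0,0],loss='soft_l1'); print(r.x,np.degrees(r.x[2])); print(r.fun.reshape(-1,2).round(1).tolist())
p=r.x
for n,q in dict(hub=(0,0,.09),peg=(0,0,.125),hinge=(.1,.0325,.11),knob=(-.09,.0325,.175)).items(): print(n,S2W(p,q).round(4))
E
```

```text
[ 0.53241273 -0.1248635  -0.09348524] -5.35630991662956
[[-0.6, -1.1], [-0.6, 0.1], [0.7, 0.3], [-1.4, -2.4], [-0.0, 0.1], [1.2, -2.6], [-1.8, 6.7], [0.1, -0.5], [0.6, -0.6], [1.9, 10.6], [-0.2, -1.5]]
hub [ 0.5324 -0.1249  0.09  ]
peg [ 0.5324 -0.1249  0.125 ]
hinge [ 0.635  -0.1018  0.11  ]
knob [ 0.4458 -0.0841  0.175 ]
```

```bash
cat >> fit.py <<'E'
P0=np.array([.53241,-.12486,-.09349])
def knob(a,p=P0): return S2W(p,(.1-.19*np.cos(a)+.065*np.sin(a),.0325,.11+.19*np.sin(a)+.065*np.cos(a)))
E
python3 - <<'E'
from fit import *
M=[('t',np.array([235+238*.35,110+292*.3497])),('s',np.array([200+290*.375,120+115*.3747]))]
r=least_squares(lambda a:np.concatenate([proj(c,knob(a[0]))-x for c,x in M]),[0.1]);print(r.x,r.fun.round(1))
for a in (r.x[0],.4,.8,1.2,1.65):print(round(a,2),knob(a).round(4))
E
```

```text
[0.13628414] [ 0.4  0.4 -0.4 -0.1]
0.14 [ 0.4564 -0.0851  0.2002]
0.4 [ 0.486  -0.0879  0.2439]
0.8 [ 0.5496 -0.0938  0.2916]
1.2 [ 0.6268 -0.1011  0.3106]
1.65 [ 0.7145 -0.1093  0.2943]
```

apply_moves:
  targets:
    - [[306,547,55],[0,0,-0.327]]
    - [[306,547,55],[0,0,-0.327]]
    - [[306,547,55],[0,0,-0.327]]
    - [[306,547,55],[0,0,-0.327]]
    - [[306,547,55],[0,0,-0.327]]
    - [[306,547,55],[0,0,-0.327]]
    - [[306,547,55],[0,0,-0.327]]
    - [[306,547,55],[0,0,-0.327]]
  hand: 50
  squeeze: 20

```text
time_s: 1.5
tool_pos: [0.3452, -0.2828, 0.2581]
tool_rot: [179.9, -0.0, -5.4]
force: [0.4, -0.4, 0.1]
grip_width: 0.0503
```

apply_moves:
  targets:
    - [[106,191,18],[0,0,0]]
    - [[106,191,18],[0,0,0]]
    - [[106,191,18],[0,0,0]]
    - [[106,191,18],[0,0,0]]
    - [[106,191,18],[0,0,0]]
    - [[106,191,18],[0,0,0]]

```text
time_s: 2.1
tool_pos: [0.4519, -0.09, 0.2763]
tool_rot: [-180.0, -0.1, -5.0]
force: [0.6, 0.1, -0.7]
grip_width: 0.0502
```

```bash
cat >> fit.py <<'E'
from scipy.spatial.transform import Rotation as R
def wproj(pic,o,P):
    r=R.from_euler('xyz',o['tool_rot'],degrees=True).as_matrix(); t=r.T@(np.asarray(P)-o['tool_pos'])
    m=np.linalg.inv(pic['mount']); c=pic['camera_matrix']@(m[:3,:3]@t+m[:3,3]); return (c[:2]/c[2]).round(1)
E
python3 - <<'E'
from fit import *
o=env.get_obs(); w=shot('wrist','w1.png'); print(o['time_s'],o['tool_pos'],o['tool_rot'])
print(w['mount'].round(3).tolist(),'knob',wproj(w,o,knob(.136)),'peg',wproj(w,o,S2W(P0,(0,0,.125))))
E
```

```text
2.1 [ 0.45192523 -0.08998846  0.27627234] [-1.79991897e+02 -8.94369424e-02 -4.98512468e+00]
[[0.001, -0.955, -0.297, 0.082], [1.0, 0.001, -0.0, -0.001], [0.0, -0.297, 0.955, -0.164], [0.0, 0.0, 0.0, 1.0]] knob [251.5 190.6] peg [287.2  87.3]
```

View pics/w1.png

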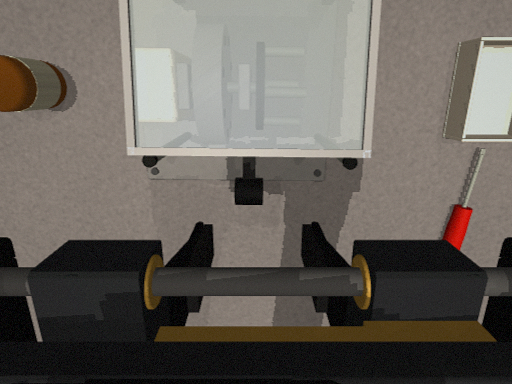

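apply_moves:
  targets:
    - [[4,6,-35],[0,0,0]]
    - [[4,6,-65],[0,0,0]]
    - [[4,6,-88],[0,0,0]]
    - [[4,6,-88],[0,0,0]]

```text
time_s: 2.55
tool_pos: [0.4513, -0.0892, 0.1844]
tool_rot: [-180.0, 0.4, -5.6]
force: [-0.7, 0.9, 0.0]
grip_width: 0.05
```

apply_moves:
  targets:
    - [[0,0,0],[0,0,0]]
    - [[0,0,0],[0,0,0]]
    - [[0,0,0],[0,0,0]]
    - [[0,0,0],[0,0,0]]
    - [[0,0,0],[0,0,0]]
  hand: 10
  squeeze: 12

```text
time_s: 3.05
tool_pos: [0.4555, -0.0837, 0.1884]
tool_rot: [-179.7, -0.1, -5.3]
force: [0.7, 9.1, 1.8]
grip_width: 0.022
```

```bash
python3 - <<'E'
from fit import *
o=env.get_obs();print(o['tool_pos'],o['force'])
k0=knob(.136)
for a in np.arange(.136,1.66,.0755): print(round(a,3),((knob(a)-k0)*1000).round(0))
print(((knob(1.65)-k0)*1000))
E
```

```text
[ 0.45546808 -0.08369125  0.18835917] [0.7025639  9.107842   1.76265966]
0.136 [0. 0. 0.]
0.212 [ 7. -1. 13.]
0.287 [16. -1. 26.]
0.363 [25. -2. 38.]
0.438 [35. -3. 49.]
0.514 [46. -4. 60.]
0.589 [57. -5. 69.]
0.665 [70. -7. 78.]
0.74 [83. -8. 86.]
0.816 [96. -9. 93.]
0.891 [110. -10.  98.]
0.967 [124. -12. 103.]
1.042 [139. -13. 107.]
1.118 [154. -14. 109.]
1.193 [169. -16. 110.]
1.269 [184. -17. 111.]
1.344 [199. -19. 110.]
1.42 [214. -20. 107.]
1.495 [229. -21. 104.]
1.571 [243. -23. 100.]
1.646 [257. -24.  94.]
[258.12980871 -24.20311174  94.10127415]
```

apply_moves:
  targets:
    - [[3,1,6],[0,0,0]]
    - [[7,1,13],[0,0,0]]
    - [[16,0,26],[0,0,0]]
    - [[25,-1,38],[0,0,0]]
    - [[35,-2,49],[0,0,0]]
    - [[46,-3,60],[0,0,0]]
    - [[57,-4,69],[0,0,0]]
    - [[70,-6,78],[0,0,0]]

```text
time_s: 3.85
tool_pos: [0.5242, -0.0904, 0.2662]
tool_rot: [-179.8, 0.1, -5.3]
force: [-1.1, 7.6, -0.9]
grip_width: 0.0218
```

apply_moves:
  targets:
    - [[13,-1,8],[0,0,0]]
    - [[26,-2,15],[0,0,0]]
    - [[40,-3,20],[0,0,0]]
    - [[54,-5,25],[0,0,0]]
    - [[69,-6,29],[0,0,0]]
    - [[84,-7,31],[0,0,0]]
    - [[99,-9,32],[0,0,0]]
    - [[114,-10,33],[0,0,0]]

```text
time_s: 4.65
tool_pos: [0.6389, -0.1016, 0.2994]
tool_rot: [-179.9, 0.0, -5.3]
force: [-0.8, 4.3, -1.7]
grip_width: 0.0219
```

apply_moves:
  targets:
    - [[12,-1,0],[0,0,0]]
    - [[23,-2,-2],[0,0,0]]
    - [[33,-4,-4],[0,0,0]]
    - [[42,-5,-6],[0,0,0]]
    - [[50,-6,-8],[0,0,0]]
    - [[57,-6,-10],[0,0,0]]
    - [[61,-7,-12],[0,0,0]]
    - [[64,-7,-13],[0,0,0]]

```text
time_s: 5.45
tool_pos: [0.7039, -0.108, 0.2869]
tool_rot: [-179.8, -0.2, -5.3]
force: [0.8, 5.5, 4.6]
grip_width: 0.022
```

apply_moves:
  targets:
    - [[2,0,-1],[0,0,0]]
    - [[4,-1,-2],[0,0,0]]
    - [[6,-1,-3],[0,0,0]]
    - [[8,-1,-3],[0,0,0]]
    - [[10,-1,-4],[0,0,0]]

```text
time_s: 5.95
tool_pos: [0.7136, -0.109, 0.2829]
tool_rot: [-179.8, -0.2, -5.3]
force: [0.6, 5.5, 4.0]
grip_width: 0.0216
```

apply_moves:
  targets:
    - [[2,0,-1],[0,0,0]]
    - [[3,0,-1],[0,0,0]]
    - [[4,0,-2],[0,0,0]]
    - [[4,0,-2],[0,0,0]]

```text
time_s: 6.35
tool_pos: [0.7167, -0.1093, 0.2816]
tool_rot: [-179.8, -0.1, -5.3]
force: [-2.7, 5.3, 6.6]
grip_width: 0.0221
```

apply_moves:
  targets:
    - [[1,0,-1],[0,0,0]]
    - [[3,0,-1],[0,0,0]]
    - [[3,0,-1],[0,0,0]]

```text
time_s: 6.65
tool_pos: [0.7171, -0.1093, 0.2813]
tool_rot: [-179.9, 0.3, -5.3]
force: [-12.1, 4.8, 10.8]
grip_width: 0.0217
```

apply_moves:
  targets:
    - [[0,0,0],[0,0,0]]
    - [[0,0,0],[0,0,0]]
    - [[-1,0,20],[0,0,0]]
    - [[-1,0,50],[0,0,0]]
    - [[-1,0,95],[0,0,0]]
    - [[-1,0,95],[0,0,0]]
    - [[-40,0,95],[0,0,0]]
  hand: 45

```text
time_s: 7.35
tool_pos: [0.6828, -0.1127, 0.3699]
tool_rot: [-179.9, 0.0, -5.4]
force: [-1.0, -1.4, -0.2]
grip_width: 0.0449
```

apply_moves:
  targets:
    - [[-145,-19,-80],[0,0,1.5708]]
    - [[-145,-19,-80],[0,0,1.5708]]
    - [[-145,-19,-80],[0,0,1.5708]]
    - [[-145,-19,-80],[0,0,1.5708]]
    - [[-145,-19,-80],[0,0,1.5708]]
    - [[-145,-19,-80],[0,0,1.5708]]
    - [[-145,-19,-80],[0,0,1.5708]]
    - [[-145,-19,-80],[0,0,1.5708]]
  hand: 30

```text
time_s: 8.15
tool_pos: [0.5343, -0.1323, 0.2932]
tool_rot: [179.9, 0.1, 63.6]
force: [-0.1, -0.8, 0.1]
grip_width: 0.0302
```

apply_moves:
  targets:
    - [[0,0,0],[0,0,0.365]]
    - [[0,0,0],[0,0,0.365]]
    - [[0,0,0],[0,0,0.365]]
    - [[0,0,0],[0,0,0.365]]

```text
time_s: 8.55
tool_pos: [0.5344, -0.1321, 0.2932]
tool_rot: [180.0, 0.1, 84.2]
force: [-0.6, -0.5, -0.0]
grip_width: 0.0298
```

```bash
python3 - <<'E'
from fit import *
o=env.get_obs(); w=shot('wrist','w2.png'); print(o['time_s'],o['tool_pos'],o['tool_rot'],o['force'],o['wrist_torque'],o['qpos'])
print('pegs',wproj(w,o,S2W(P0,(0,0,.125))),wproj(w,o,S2W(P0,(.035,0,.09))),'post',wproj(w,o,S2W(P0,(-.062,-.055,.171))))
s=shot('side','s2.png'); t=shot('top','t2.png')
a=cv2.imread('pics/s2.png')[90:250,210:360]; b=cv2.imread('pics/w2.png')
cv2.imwrite('pics/c2.png',np.hstack([cv2.resize(a,(400,427),interpolation=cv2.INTER_CUBIC),cv2.resize(b,(400,427))]))
E
```

```text
8.55 [ 0.53438832 -0.13208043  0.29316924] [1.79990087e+02 5.55106442e-02 8.41903204e+01] [-0.62719206 -0.46966322 -0.03710427] [-0.06877747 -0.09433803 -0.03043159] [ 54.27279206   8.54488331 -47.75724345  89.75499544   6.40006639
  84.50040533   0.40963211]
pegs [254.6 162.3] [284.4 155.5] post [192.  227.5]
```

View pics/c2.png

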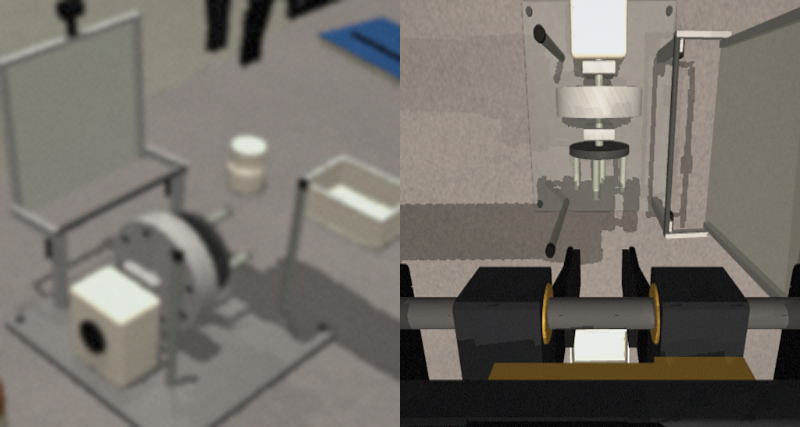

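```bash
python3 - <<'E'
import cv2
b=cv2.imread('pics/w2.png')[110:200,200:310]
cv2.imwrite('pics/c3.png',cv2.resize(b,None,fx=6,fy=6,interpolation=cv2.INTER_CUBIC))
E
```

```text
(no output)
```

View pics/c3.png

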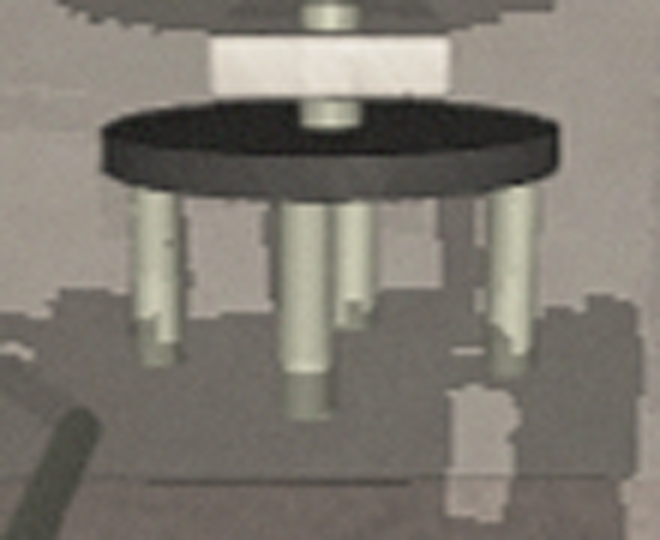

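apply_moves:
  targets:
    - [[-7,3,-45],[0,0,0.008]]
    - [[-7,3,-90],[0,0,0.008]]
    - [[-7,3,-125],[0,0,0.008]]
    - [[-7,3,-150],[0,0,0.008]]
    - [[-7,3,-167],[0,0,0.008]]
    - [[-7,3,-178],[0,0,0.008]]
    - [[-7,3,-178],[0,0,0.008]]

```text
time_s: 9.4
tool_pos: [0.5266, -0.1277, 0.1142]
tool_rot: [-179.9, -0.0, 84.7]
force: [-0.2, -0.5, 0.7]
grip_width: 0.0298
```

apply_moves:
  targets:
    - [[0,0,0],[0,0,0]]
    - [[0,0,0],[0,0,0]]
    - [[0,0,0],[0,0,0]]
    - [[0,0,0],[0,0,0]]
  hand: 0
  squeeze: 20

```text
time_s: 9.8
tool_pos: [0.528, -0.1279, 0.1165]
tool_rot: [179.9, 0.0, 84.7]
force: [-0.4, -0.3, 1.9]
grip_width: 0.0094
```

```bash
python3 - <<'E'
from fit import *
o=env.get_obs();print({k:np.round(o[k],4).tolist() for k in('tool_pos','tool_rot','force','wrist_torque','qpos')})
for d in range(-45,46,5):
    a=np.radians(d); print(d,(S2W(P0,(.035*np.sin(a),0,.035*np.cos(a)))*1000-np.array([532.4,-124.9,35])).round(1))
E
```

```text
{'tool_pos': [0.528, -0.1279, 0.1165], 'tool_rot': [179.9236, 0.0406, 84.7183], 'force': [-0.3746, -0.3227, 1.8592], 'wrist_torque': [-0.0653, -0.0162, 0.0263], 'qpos': [52.1311, 15.0991, -46.682, 104.6495, 12.0862, 65.2766, -3.9296]}
-45 [-24.6   2.4 -10.3]
-40 [-22.4   2.1  -8.2]
-35 [-20.    1.9  -6.3]
-30 [-17.4   1.7  -4.7]
-25 [-14.7   1.4  -3.3]
-20 [-11.9   1.2  -2.1]
-15 [-9.   0.9 -1.2]
-10 [-6.   0.6 -0.5]
-5 [-3.   0.3 -0.1]
0 [0. 0. 0.]
5 [ 3.  -0.2 -0.1]
10 [ 6.1 -0.5 -0.5]
15 [ 9.  -0.8 -1.2]
20 [11.9 -1.1 -2.1]
25 [14.7 -1.3 -3.3]
30 [17.4 -1.6 -4.7]
35 [20.  -1.8 -6.3]
40 [22.4 -2.1 -8.2]
45 [ 24.7  -2.3 -10.3]
```

apply_moves:
  targets:
    - [[1.5,-0.1,0.1],[0,0,0]]
    - [[3,-0.3,0.2],[0,0,0]]
    - [[4.5,-0.4,0.2],[0,0,0]]
    - [[6,-0.6,0.2],[0,0,0]]

```text
time_s: 10.2
tool_pos: [0.5319, -0.1283, 0.1164]
tool_rot: [-179.8, 0.1, 84.7]
force: [-6.5, 1.5, 5.3]
grip_width: 0.0089
```

apply_moves:
  targets:
    - [[1.5,-0.1,-0.1],[0,0,0]]
    - [[3,-0.3,-0.3],[0,0,0]]
    - [[4.5,-0.4,-0.5],[0,0,0]]
    - [[6,-0.6,-0.9],[0,0,0]]

```text
time_s: 10.6
tool_pos: [0.5378, -0.1289, 0.1151]
tool_rot: [-179.8, 0.0, 84.7]
force: [-4.5, 0.4, 4.5]
grip_width: 0.0093
```

apply_moves:
  targets:
    - [[1.5,-0.1,-0.4],[0,0,0]]
    - [[3,-0.3,-0.8],[0,0,0]]
    - [[4.4,-0.4,-1.3],[0,0,0]]
    - [[5.8,-0.5,-1.9],[0,0,0]]

```text
time_s: 11.0
tool_pos: [0.5434, -0.1294, 0.113]
tool_rot: [-179.7, 0.0, 84.7]
force: [-5.8, 1.1, 4.6]
grip_width: 0.0093
```

apply_moves:
  targets:
    - [[1.4,-0.1,-0.6],[0,0,0]]
    - [[2.7,-0.3,-1.3],[0,0,0]]
    - [[4.1,-0.4,-2],[0,0,0]]
    - [[5.4,-0.5,-2.8],[0,0,0]]

```text
time_s: 11.4
tool_pos: [0.5485, -0.13, 0.11]
tool_rot: [-179.7, 0.0, 84.7]
force: [-6.8, 0.7, 5.5]
grip_width: 0.0091
```

apply_moves:
  targets:
    - [[1.2,-0.1,-0.9],[0,0,0]]
    - [[2.4,-0.2,-1.8],[0,0,0]]
    - [[3.6,-0.3,-2.8],[0,0,0]]
    - [[4.8,-0.4,-3.8],[0,0,0]]

```text
time_s: 11.8
tool_pos: [0.5532, -0.1304, 0.1062]
tool_rot: [-179.7, 0.0, 84.7]
force: [-6.7, -1.0, 5.9]
grip_width: 0.0094
```

apply_moves:
  targets:
    - [[-1.2,0.1,1],[0,0,0]]
    - [[-2.4,0.2,2],[0,0,0]]
    - [[-3.6,0.3,2.9],[0,0,0]]
    - [[-4.8,0.4,3.8],[0,0,0]]

```text
time_s: 12.2
tool_pos: [0.5504, -0.1301, 0.1086]
tool_rot: [180.0, -0.0, 84.7]
force: [5.9, -1.4, -19.1]
grip_width: 0.0093
```

apply_moves:
  targets:
    - [[-1.4,0.1,0.8],[0,0,0]]
    - [[-2.7,0.3,1.5],[0,0,0]]
    - [[-4.1,0.4,2.2],[0,0,0]]
    - [[-5.4,0.5,2.8],[0,0,0]]

```text
time_s: 12.6
tool_pos: [0.5458, -0.1297, 0.1116]
tool_rot: [179.9, -0.0, 84.7]
force: [7.8, -2.4, -16.4]
grip_width: 0.0092
```

apply_moves:
  targets:
    - [[-1.5,0.1,0.6],[0,0,0]]
    - [[-3,0.3,1.1],[0,0,0]]
    - [[-4.4,0.4,1.5],[0,0,0]]
    - [[-5.8,0.5,1.9],[0,0,0]]

```text
time_s: 13.0
tool_pos: [0.5411, -0.1292, 0.114]
tool_rot: [179.7, -0.0, 84.7]
force: [8.5, -1.8, -17.8]
grip_width: 0.0091
```

apply_moves:
  targets:
    - [[-1.5,0.1,0.3],[0,0,0]]
    - [[-3,0.3,0.6],[0,0,0]]
    - [[-4.5,0.4,0.8],[0,0,0]]
    - [[-6,0.6,0.9],[0,0,0]]

```text
time_s: 13.4
tool_pos: [0.5364, -0.1287, 0.1155]
tool_rot: [179.6, -0.0, 84.7]
force: [12.7, -1.9, -19.1]
grip_width: 0.0095
```

apply_moves:
  targets:
    - [[-1.5,0.1,0],[0,0,0]]
    - [[-3,0.3,0],[0,0,0]]
    - [[-4.5,0.4,-0.1],[0,0,0]]
    - [[-6.1,0.6,-0.2],[0,0,0]]

```text
time_s: 13.8
tool_pos: [0.5321, -0.1283, 0.1163]
tool_rot: [179.4, -0.0, 84.7]
force: [14.4, -3.2, -16.1]
grip_width: 0.0089
```

apply_moves:
  targets:
    - [[-1.5,0.1,-0.2],[0,0,0]]
    - [[-3,0.3,-0.5],[0,0,0]]
    - [[-4.5,0.4,-0.9],[0,0,0]]
    - [[-6,0.6,-1.3],[0,0,0]]

```text
time_s: 14.2
tool_pos: [0.5282, -0.1279, 0.1165]
tool_rot: [179.1, 0.0, 84.7]
force: [16.1, -2.9, -10.6]
grip_width: 0.0093
```

apply_moves:
  targets:
    - [[-1.4,0.1,-0.5],[0,0,0]]
    - [[-2.8,0.3,-1],[0,0,0]]
    - [[-4.2,0.4,-1.6],[0,0,0]]
    - [[-5.6,0.5,-2.2],[0,0,0]]

```text
time_s: 14.6
tool_pos: [0.5249, -0.1276, 0.1163]
tool_rot: [178.8, 0.1, 84.8]
force: [16.8, -3.3, -4.6]
grip_width: 0.0093
```

apply_moves:
  targets:
    - [[-1.3,0.1,-0.7],[0,0,0]]
    - [[-2.6,0.3,-1.5],[0,0,0]]
    - [[-3.9,0.4,-2.3],[0,0,0]]
    - [[-5.1,0.5,-3.1],[0,0,0]]

```text
time_s: 15.0
tool_pos: [0.5221, -0.1274, 0.1157]
tool_rot: [178.5, 0.1, 84.8]
force: [15.9, -3.1, 7.1]
grip_width: 0.0096
```

apply_moves:
  targets:
    - [[1.3,-0.1,0.8],[0,0,0]]
    - [[2.6,-0.3,1.6],[0,0,0]]
    - [[3.9,-0.4,2.4],[0,0,0]]
    - [[5.1,-0.5,3.1],[0,0,0]]
    - [[6.5,-0.6,3.7],[0,0,0]]
    - [[8,-0.8,4.3],[0,0,0]]
    - [[9.4,-0.9,4.8],[0,0,0]]
    - [[10.7,-1,5.3],[0,0,0]]

```text
time_s: 15.8
tool_pos: [0.5221, -0.1274, 0.1158]
tool_rot: [179.9, 0.1, 84.7]
force: [-1.6, -0.9, 6.0]
grip_width: 0.0092
```

apply_moves:
  targets:
    - [[1.5,-0.1,0.4],[0,0,0]]
    - [[3,-0.3,0.8],[0,0,0]]
    - [[4.5,-0.4,1.1],[0,0,0]]
    - [[6,-0.6,1.3],[0,0,0]]

```text
time_s: 16.2
tool_pos: [0.5251, -0.1276, 0.1165]
tool_rot: [-179.7, 0.1, 84.7]
force: [-8.8, 0.8, 12.2]
grip_width: 0.009
```

apply_moves:
  targets:
    - [[1.5,-0.1,0.1],[0,0,0]]
    - [[3,-0.3,0.2],[0,0,0]]
    - [[4.5,-0.4,0.2],[0,0,0]]
    - [[6,-0.6,0.2],[0,0,0]]

```text
time_s: 16.6
tool_pos: [0.5309, -0.1283, 0.1165]
tool_rot: [-179.7, 0.1, 84.7]
force: [-6.5, -1.2, 9.3]
grip_width: 0.0091
```

apply_moves:
  targets:
    - [[1.5,-0.1,-0.1],[0,0,0]]
    - [[3,-0.3,-0.3],[0,0,0]]
    - [[4.5,-0.4,-0.5],[0,0,0]]
    - [[6,-0.6,-0.9],[0,0,0]]

```text
time_s: 17.0
tool_pos: [0.5371, -0.1289, 0.1154]
tool_rot: [-179.7, 0.1, 84.7]
force: [-3.9, 0.2, 6.0]
grip_width: 0.0089
```

apply_moves:
  targets:
    - [[1.5,-0.1,-0.4],[0,0,0]]
    - [[3,-0.3,-0.8],[0,0,0]]
    - [[4.4,-0.4,-1.3],[0,0,0]]
    - [[5.8,-0.5,-1.9],[0,0,0]]

```text
time_s: 17.4
tool_pos: [0.5428, -0.1294, 0.1132]
tool_rot: [-179.7, 0.1, 84.7]
force: [-5.4, -0.3, 6.5]
grip_width: 0.009
```

apply_moves:
  targets:
    - [[1.4,-0.1,-0.6],[0,0,0]]
    - [[2.7,-0.3,-1.3],[0,0,0]]
    - [[4.1,-0.4,-2],[0,0,0]]
    - [[5.4,-0.5,-2.8],[0,0,0]]

```text
time_s: 17.8
tool_pos: [0.5481, -0.13, 0.1103]
tool_rot: [-179.7, 0.1, 84.7]
force: [-5.4, -0.1, 6.8]
grip_width: 0.0092
```

apply_moves:
  targets:
    - [[1.2,-0.1,-0.9],[0,0,0]]
    - [[2.4,-0.2,-1.8],[0,0,0]]
    - [[3.6,-0.3,-2.8],[0,0,0]]
    - [[4.8,-0.4,-3.8],[0,0,0]]

```text
time_s: 18.2
tool_pos: [0.5529, -0.1304, 0.1065]
tool_rot: [-179.7, 0.1, 84.7]
force: [-6.0, 0.3, 7.8]
grip_width: 0.0088
```

apply_moves:
  targets:
    - [[1.1,-0.1,-1],[0,0,0]]
    - [[2.2,-0.2,-2.1],[0,0,0]]
    - [[3.2,-0.3,-3.2],[0,0,0]]
    - [[3.2,-0.3,-3.2],[0,0,0]]

```text
time_s: 18.6
tool_pos: [0.5562, -0.1307, 0.1031]
tool_rot: [-179.7, 0.1, 84.7]
force: [-5.3, -1.0, 5.2]
grip_width: 0.0089
```

apply_moves:
  targets:
    - [[0,0,0],[0,0,0]]
    - [[0,0,0],[0,0,0]]
    - [[0,0,20],[0,0,0]]
    - [[0,0,45],[0,0,0]]
    - [[-25,2,45],[0,0,0]]
    - [[-52,5,45],[0,0,0]]
    - [[-52,5,40],[0,0,0]]
    - [[-52,5,40],[0,0,0]]
  hand: 28

```text
time_s: 19.4
tool_pos: [0.5061, -0.1258, 0.1427]
tool_rot: [-180.0, 0.0, 84.7]
force: [-0.3, 0.6, 0.4]
grip_width: 0.028
```

```bash
python3 - <<'E'
from fit import *
o=env.get_obs();print({k:np.round(o[k],4).tolist() for k in('tool_pos','tool_rot','force','wrist_torque','grip_width')})
D='''.5319 -6.5 5.3 1
.5378 -4.5 4.5 1
.5434 -5.8 4.6 1
.5485 -6.8 5.5 1
.5532 -6.7 5.9 1
.5504 5.9 -19.1 -1
.5458 7.8 -16.4 -1
.5411 8.5 -17.8 -1
.5364 12.7 -19.1 -1
.5321 14.4 -16.1 -1
.5282 16.1 -10.6 -1
.5249 16.8 -4.6 -1
.5221 15.9 7.1 -1
.5251 -8.8 12.2 1
.5309 -6.5 9.3 1
.5371 -3.9 6 1
.5428 -5.4 6.5 1
.5481 -5.4 6.8 1
.5529 -6 7.8 1
.5562 -5.3 5.2 1'''
open('d1.txt','w').write(D)
d=np.array([list(map(float,l.split())) for l in D.splitlines()])
th=np.arcsin((d[:,0]-.5321)/.9956/.035); t=-.035*(d[:,1]/.9956*np.cos(th)-d[:,2]*np.sin(th))
for a,b,s in zip(np.degrees(th).round(),t.round(3),d[:,3]):print(a,b,s,end=' | ')
A=np.c_[d[:,3],-np.sin(th),-np.cos(th)]
r=np.linalg.lstsq(A,t,rcond=None);print(r[0],np.hypot(*r[0][1:]),'theta_w at p=0',np.degrees(np.arctan2(r[0][2],r[0][1])),(t-A@r[0]).round(3))
w=shot('wrist','w3.png'); cv2.imwrite('pics/c4.png',cv2.resize(cv2.imread('pics/w3.png')[40:300,130:380],None,fx=2.3,fy=2.3))
E
```

```text
{'tool_pos': [0.5061, -0.1258, 0.1427], 'tool_rot': [-179.9857, 0.0394, 84.7098], 'force': [-0.3344, 0.6036, 0.381], 'wrist_torque': [-0.0047, -0.0963, -0.0455], 'grip_width': 0.028}
-0.0 0.227 1.0 | 9.0 0.182 1.0 | 19.0 0.245 1.0 | 28.0 0.302 1.0 | 37.0 0.312 1.0 | 32.0 -0.528 -1.0 | 23.0 -0.478 -1.0 | 15.0 -0.45 -1.0 | 7.0 -0.526 -1.0 | 0.0 -0.506 -1.0 | -6.0 -0.521 -1.0 | -12.0 -0.545 -1.0 | -17.0 -0.607 -1.0 | -12.0 0.217 1.0 | -2.0 0.217 1.0 | 8.0 0.166 1.0 | 18.0 0.251 1.0 | 27.0 0.278 1.0 | 37.0 0.332 1.0 | 44.0 0.26 1.0 | [ 0.37224281 -0.08260155  0.16123846] 0.18116527529129742 theta_w at p=0 117.12580573868921 [ 0.017 -0.045 -0.001  0.033  0.019 -0.062  0.01   0.057 -0.003  0.027
  0.021  0.002 -0.056  0.02   0.009 -0.059  0.006  0.011  0.04  -0.052]
```

View pics/c4.png

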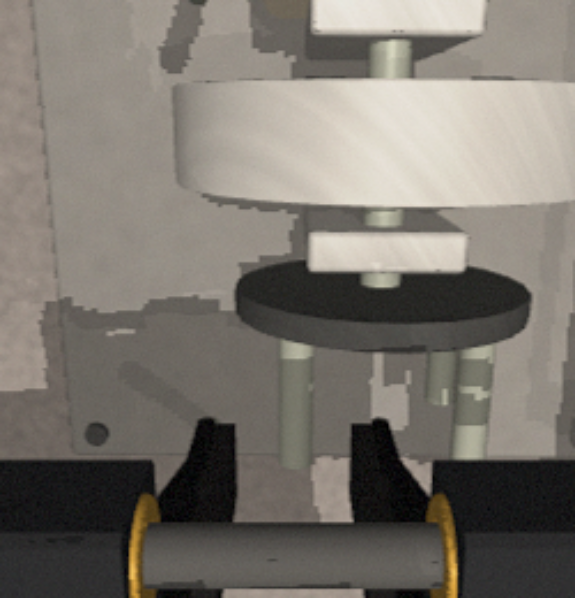

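```bash
cat > an.py <<'E'
from fit import *
# columns x z Fx Fz dir pegoffset(deg)
def load(f): return np.array([list(map(float,l.split())) for l in open(f) if l.strip()])
def ana(d,x0=None,z0=None):
    if x0 is None:
        r=least_squares(lambda p:np.hypot((d[:,0]-p[0])/.9956,d[:,1]-p[1])-.035,[.53,.08]); x0,z0=r.x; print('centre',r.x,'res mm',(r.fun*1000).round(1))
    th=np.arctan2((d[:,0]-x0)/.9956,d[:,1]-z0); t=-.035*(d[:,2]/.9956*np.cos(th)-d[:,3]*np.sin(th))
    for a,b,s in zip(np.degrees(th).round(),t.round(3),d[:,4]):print(a,b,int(s),end=' | ')
    th=th+np.radians(d[:,5]); A=np.c_[d[:,4],-np.sin(th),-np.cos(th)]
    r=np.linalg.lstsq(A,t,rcond=None)[0];print('\n',r,np.hypot(*r[1:]),'theta_w at p=0',np.degrees(np.arctan2(r[2],r[1])),(t-A@r).round(3))
E
cat > d.txt <<'E'
.5319 .1164 -6.5 5.3 1 0
.5378 .1151 -4.5 4.5 1 0
.5434 .1130 -5.8 4.6 1 0
.5485 .1100 -6.8 5.5 1 0
.5532 .1062 -6.7 5.9 1 0
.5504 .1086 5.9 -19.1 -1 0
.5458 .1116 7.8 -16.4 -1 0
.5411 .1140 8.5 -17.8 -1 0
.5364 .1155 12.7 -19.1 -1 0
.5321 .1163 14.4 -16.1 -1 0
.5282 .1165 16.1 -10.6 -1 0
.5249 .1163 16.8 -4.6 -1 0
.5221 .1157 15.9 7.1 -1 0
.5251 .1165 -8.8 12.2 1 0
.5309 .1165 -6.5 9.3 1 0
.5371 .1154 -3.9 6 1 0
.5428 .1132 -5.4 6.5 1 0
.5481 .1103 -5.4 6.8 1 0
.5529 .1065 -6 7.8 1 0
.5562 .1031 -5.3 5.2 1 0
E
python3 -c "
from an import *
ana(load('d.txt'))"
```

```text
centre [0.52846737 0.0814565 ] res mm [ 0.1 -0.1 -0.1 -0.1  0.1 -0.  -0.2 -0.1 -0.   0.   0.   0.  -0.2  0.2
  0.1  0.  -0.1 -0.1  0.1  0.3]
6.0 0.246 1 | 16.0 0.195 1 | 25.0 0.253 1 | 35.0 0.306 1 | 45.0 0.313 1 | 39.0 -0.582 -1 | 30.0 -0.525 -1 | 21.0 -0.505 -1 | 13.0 -0.587 -1 | 6.0 -0.562 -1 | -0.0 -0.563 -1 | -6.0 -0.571 -1 | -11.0 -0.595 -1 | -6.0 0.267 1 | 4.0 0.251 1 | 14.0 0.185 1 | 24.0 0.267 1 | 34.0 0.291 1 | 44.0 0.342 1 | 52.0 0.258 1 | 
 [ 0.40563352 -0.01048218  0.16753524] 0.16786284167215837 theta_w at p=0 93.58015931239673 [ 0.006 -0.052 -0.006  0.032  0.018 -0.053  0.021  0.053 -0.021  0.009
  0.01   0.002 -0.023  0.029  0.011 -0.061  0.009  0.018  0.048 -0.053]
```

apply_moves:
  targets:
    - [[0,0,-20],[0,0,0]]
    - [[0,0,-37],[0,0,0]]
    - [[0,0,-37],[0,0,0]]

```text
time_s: 19.75
tool_pos: [0.5057, -0.125, 0.1041]
tool_rot: [-179.8, -0.1, 84.8]
force: [-0.3, -0.4, -1.1]
grip_width: 0.0283
```

apply_moves:
  targets:
    - [[0,0,0],[0,0,0]]
    - [[0,0,0],[0,0,0]]
    - [[0,0,0],[0,0,0]]
    - [[0,0,0],[0,0,0]]
  hand: 0
  squeeze: 20

```text
time_s: 20.15
tool_pos: [0.507, -0.1257, 0.107]
tool_rot: [179.9, 0.0, 84.7]
force: [-0.4, 0.1, 2.8]
grip_width: 0.0093
```

apply_moves:
  targets:
    - [[1.2,-0.1,0.9],[0,0,0]]
    - [[2.5,-0.2,1.8],[0,0,0]]
    - [[3.8,-0.4,2.6],[0,0,0]]
    - [[5.1,-0.5,3.3],[0,0,0]]

```text
time_s: 20.55
tool_pos: [0.5079, -0.1258, 0.1079]
tool_rot: [-179.5, -0.0, 84.7]
force: [-9.7, 1.1, -0.3]
grip_width: 0.0088
```

apply_moves:
  targets:
    - [[1.4,-0.1,0.7],[0,0,0]]
    - [[2.8,-0.3,1.3],[0,0,0]]
    - [[4.2,-0.4,1.9],[0,0,0]]
    - [[5.6,-0.5,2.4],[0,0,0]]

```text
time_s: 20.95
tool_pos: [0.5098, -0.126, 0.1099]
tool_rot: [-179.0, 0.0, 84.7]
force: [-19.0, 2.5, 8.6]
grip_width: 0.0089
```

apply_moves:
  targets:
    - [[1.5,-0.1,0.5],[0,0,0]]
    - [[3,-0.3,0.9],[0,0,0]]
    - [[4.5,-0.4,1.2],[0,0,0]]
    - [[6,-0.6,1.4],[0,0,0]]

```text
time_s: 21.35
tool_pos: [0.5131, -0.1263, 0.1126]
tool_rot: [-178.6, 0.1, 84.7]
force: [-30.8, 4.2, 27.5]
grip_width: 0.0088
```

apply_moves:
  targets:
    - [[1.5,-0.1,0.1],[0,0,0]]
    - [[3,-0.3,0.2],[0,0,0]]
    - [[4.5,-0.4,0.3],[0,0,0]]
    - [[6,-0.6,0.3],[0,0,0]]

```text
time_s: 21.75
tool_pos: [0.5264, -0.1278, 0.1158]
tool_rot: [-179.6, 0.1, 84.7]
force: [-13.7, 1.4, 20.2]
grip_width: 0.0095
```

apply_moves:
  targets:
    - [[1.5,-0.1,-0.1],[0,0,0]]
    - [[3,-0.3,-0.2],[0,0,0]]
    - [[4.5,-0.4,-0.5],[0,0,0]]
    - [[6,-0.6,-0.8],[0,0,0]]

```text
time_s: 22.15
tool_pos: [0.5341, -0.1286, 0.1151]
tool_rot: [-179.8, 0.1, 84.7]
force: [-11.5, 1.7, 19.1]
grip_width: 0.0093
```

apply_moves:
  targets:
    - [[1.5,-0.1,-0.3],[0,0,0]]
    - [[3,-0.3,-0.7],[0,0,0]]
    - [[4.4,-0.4,-1.2],[0,0,0]]
    - [[5.8,-0.5,-1.7],[0,0,0]]

```text
time_s: 22.55
tool_pos: [0.5404, -0.1292, 0.1134]
tool_rot: [-179.9, 0.1, 84.7]
force: [-10.3, 1.3, 15.5]
grip_width: 0.0091
```

apply_moves:
  targets:
    - [[1.4,-0.1,-0.6],[0,0,0]]
    - [[2.7,-0.3,-1.3],[0,0,0]]
    - [[4.1,-0.4,-2],[0,0,0]]
    - [[5.4,-0.5,-2.8],[0,0,0]]

```text
time_s: 22.95
tool_pos: [0.5462, -0.1297, 0.1106]
tool_rot: [-179.9, 0.1, 84.7]
force: [-8.8, 1.1, 17.1]
grip_width: 0.009
```

apply_moves:
  targets:
    - [[1.3,-0.1,-0.8],[0,0,0]]
    - [[2.5,-0.2,-1.7],[0,0,0]]
    - [[3.7,-0.3,-2.7],[0,0,0]]
    - [[4.9,-0.5,-3.7],[0,0,0]]

```text
time_s: 23.35
tool_pos: [0.5514, -0.1303, 0.1069]
tool_rot: [-180.0, 0.1, 84.7]
force: [-9.1, 1.2, 16.6]
grip_width: 0.009
```

apply_moves:
  targets:
    - [[-1.3,0.1,1],[0,0,0]]
    - [[-2.5,0.2,2],[0,0,0]]
    - [[-3.7,0.3,2.9],[0,0,0]]
    - [[-4.9,0.5,3.7],[0,0,0]]

```text
time_s: 23.75
tool_pos: [0.5487, -0.1299, 0.1088]
tool_rot: [179.7, 0.0, 84.7]
force: [6.4, -1.4, -3.8]
grip_width: 0.0091
```

apply_moves:
  targets:
    - [[-1.4,0.1,0.8],[0,0,0]]
    - [[-2.7,0.3,1.5],[0,0,0]]
    - [[-4.1,0.4,2.2],[0,0,0]]
    - [[-5.4,0.5,2.8],[0,0,0]]

```text
time_s: 24.15
tool_pos: [0.5438, -0.1294, 0.1116]
tool_rot: [179.6, -0.0, 84.7]
force: [7.5, -0.8, -3.6]
grip_width: 0.0091
```

apply_moves:
  targets:
    - [[-1.5,0.1,0.5],[0,0,0]]
    - [[-3,0.3,1],[0,0,0]]
    - [[-4.4,0.4,1.4],[0,0,0]]
    - [[-5.8,0.5,1.7],[0,0,0]]

```text
time_s: 24.55
tool_pos: [0.5388, -0.1289, 0.1138]
tool_rot: [179.5, -0.0, 84.7]
force: [8.3, -1.3, -2.2]
grip_width: 0.009
```

apply_moves:
  targets:
    - [[-1.5,0.1,0.3],[0,0,0]]
    - [[-3,0.3,0.6],[0,0,0]]
    - [[-4.5,0.4,0.7],[0,0,0]]
    - [[-6,0.6,0.8],[0,0,0]]

```text
time_s: 24.95
tool_pos: [0.5335, -0.1284, 0.115]
tool_rot: [179.4, 0.0, 84.7]
force: [10.2, -1.7, -2.4]
grip_width: 0.0088
```

apply_moves:
  targets:
    - [[-1.5,0.1,0],[0,0,0]]
    - [[-3,0.3,-0.1],[0,0,0]]
    - [[-4.5,0.4,-0.2],[0,0,0]]
    - [[-6,0.6,-0.3],[0,0,0]]

```text
time_s: 25.35
tool_pos: [0.5287, -0.1279, 0.1155]
tool_rot: [179.3, 0.0, 84.7]
force: [10.9, -2.2, 1.4]
grip_width: 0.0093
```

apply_moves:
  targets:
    - [[-1.5,0.1,-0.2],[0,0,0]]
    - [[-3,0.3,-0.5],[0,0,0]]
    - [[-4.5,0.4,-0.9],[0,0,0]]
    - [[-6,0.6,-1.4],[0,0,0]]

```text
time_s: 25.75
tool_pos: [0.524, -0.1274, 0.1152]
tool_rot: [179.1, 0.0, 84.7]
force: [11.2, -2.1, 6.4]
grip_width: 0.0092
```

apply_moves:
  targets:
    - [[-1.4,0.1,-0.5],[0,0,0]]
    - [[-2.8,0.3,-1.1],[0,0,0]]
    - [[-4.2,0.4,-1.7],[0,0,0]]
    - [[-5.6,0.5,-2.4],[0,0,0]]

```text
time_s: 26.15
tool_pos: [0.5195, -0.127, 0.1139]
tool_rot: [179.0, 0.1, 84.7]
force: [11.3, -1.6, 8.8]
grip_width: 0.0091
```

apply_moves:
  targets:
    - [[-1.3,0.1,-0.7],[0,0,0]]
    - [[-2.6,0.2,-1.5],[0,0,0]]
    - [[-3.9,0.4,-2.4],[0,0,0]]
    - [[-5.1,0.5,-3.3],[0,0,0]]

```text
time_s: 26.55
tool_pos: [0.5144, -0.1265, 0.1106]
tool_rot: [179.0, 0.1, 84.7]
force: [11.6, -0.2, 8.4]
grip_width: 0.009
```

```bash
cat > d2.txt <<'E'
.5098 .1099 -19 8.6 1 90
.5131 .1126 -30.8 27.5 1 90
.5264 .1158 -13.7 20.2 1 90
.5341 .1151 -11.5 19.1 1 90
.5404 .1134 -10.3 15.5 1 90
.5462 .1106 -8.8 17.1 1 90
.5514 .1069 -9.1 16.6 1 90
.5487 .1088 6.4 -3.8 -1 90
.5438 .1116 7.5 -3.6 -1 90
.5388 .1138 8.3 -2.2 -1 90
.5335 .1150 10.2 -2.4 -1 90
.5287 .1155 10.9 1.4 -1 90
.5240 .1152 11.2 6.4 -1 90
.5195 .1139 11.3 8.8 -1 90
.5144 .1106 11.6 8.4 -1 90
E
python3 -c "
from an import *
a=load('d.txt');b=load('d2.txt')
ana(b); b=b[3:]; ana(b); ana(b,.52847,.0805)
a[:,1]-=.0009; ana(np.r_[a,b],.52847,.0805)"
```

```text
centre [0.52871081 0.08034455] res mm [ 0.1  0.9  0.5  0.2  0.1 -0.  -0.  -0.2 -0.3 -0.  -0.   0.2  0.2 -0.2
 -1.5]
-33.0 0.399 1 | -26.0 0.553 1 | -4.0 0.434 1 | 9.0 0.502 1 | 20.0 0.523 1 | 30.0 0.568 1 | 41.0 0.621 1 | 35.0 -0.261 -1 | 26.0 -0.292 -1 | 17.0 -0.302 -1 | 8.0 -0.367 -1 | -0.0 -0.383 -1 | -8.0 -0.42 -1 | -15.0 -0.465 -1 | -25.0 -0.495 -1 | 
 [ 0.44406832 -0.06038799  0.17231743] 0.18259245802589208 theta_w at p=0 109.3128195006859 [-0.003  0.13  -0.059 -0.028 -0.036 -0.015  0.019  0.035  0.022  0.035
 -0.006  0.001 -0.013 -0.033 -0.031]
centre [0.52925782 0.08010988] res mm [ 0.3  0.1 -0.1 -0.2 -0.3 -0.3  0.   0.1  0.4  0.5  0.2 -1.1]
8.0 0.492 1 | 19.0 0.516 1 | 29.0 0.562 1 | 40.0 0.617 1 | 34.0 -0.261 -1 | 25.0 -0.292 -1 | 16.0 -0.302 -1 | 7.0 -0.366 -1 | -1.0 -0.384 -1 | -9.0 -0.423 -1 | -16.0 -0.467 -1 | -26.0 -0.496 -1 | 
 [ 0.41969735 -0.0323884   0.24807464] 0.25018000513271516 theta_w at p=0 97.43841100077029 [ 0.007 -0.013 -0.007  0.014 -0.007 -0.006  0.019 -0.009  0.007  0.002
 -0.01   0.004]
9.0 0.507 1 | 20.0 0.526 1 | 31.0 0.571 1 | 41.0 0.623 1 | 36.0 -
[... 437 characters left out ...]
-0.587 -1 | 6.0 -0.562 -1 | -0.0 -0.563 -1 | -6.0 -0.571 -1 | -11.0 -0.595 -1 | -6.0 0.267 1 | 4.0 0.251 1 | 14.0 0.185 1 | 24.0 0.267 1 | 34.0 0.291 1 | 44.0 0.342 1 | 52.0 0.258 1 | 9.0 0.507 1 | 20.0 0.526 1 | 31.0 0.571 1 | 41.0 0.623 1 | 36.0 -0.26 -1 | 26.0 -0.292 -1 | 17.0 -0.301 -1 | 8.0 -0.367 -1 | 0.0 -0.383 -1 | -7.0 -0.419 -1 | -15.0 -0.464 -1 | -25.0 -0.494 -1 | 
 [ 0.41382024 -0.03720694  0.18379104] 0.18751934186494817 theta_w at p=0 101.44437910363787 [ 0.011 -0.052 -0.01   0.021  0.002 -0.049  0.03   0.067 -0.002  0.031
  0.035  0.029  0.006  0.04   0.017 -0.06   0.005  0.008  0.033 -0.072
  0.027  0.014  0.032  0.06   0.016  0.007  0.022 -0.017 -0.007 -0.019
 -0.038 -0.036]
```

apply_moves:
  targets:
    - [[1.2,-0.1,0.9],[0,0,0]]
    - [[2.5,-0.2,1.8],[0,0,0]]
    - [[3.8,-0.4,2.6],[0,0,0]]
    - [[5.1,-0.5,3.3],[0,0,0]]
    - [[6.5,-0.6,4],[0,0,0]]
    - [[7.9,-0.7,4.6],[0,0,0]]
    - [[9.3,-0.9,5.2],[0,0,0]]
    - [[10.7,-1,5.7],[0,0,0]]
  squeeze: 12

```text
time_s: 27.35
tool_pos: [0.5143, -0.1264, 0.1106]
tool_rot: [-179.6, -0.0, 84.7]
force: [-6.7, 0.3, 0.9]
grip_width: 0.0094
```

apply_moves:
  targets:
    - [[1,-0.1,0.3],[0,0,0]]
    - [[2,-0.2,0.6],[0,0,0]]
    - [[3,-0.3,0.8],[0,0,0]]

```text
time_s: 27.65
tool_pos: [0.5156, -0.1266, 0.1113]
tool_rot: [-179.4, 0.0, 84.7]
force: [-11.0, 1.1, 4.8]
grip_width: 0.0091
```

apply_moves:
  targets:
    - [[1,-0.1,0.2],[0,0,0]]
    - [[2,-0.2,0.4],[0,0,0]]
    - [[3,-0.3,0.5],[0,0,0]]

```text
time_s: 27.95
tool_pos: [0.5171, -0.1267, 0.1121]
tool_rot: [-179.2, 0.0, 84.7]
force: [-16.0, 1.1, 12.4]
grip_width: 0.0097
```

apply_moves:
  targets:
    - [[1,-0.1,0.1],[0,0,0]]
    - [[2,-0.2,0.2],[0,0,0]]
    - [[3,-0.3,0.2],[0,0,0]]

```text
time_s: 28.25
tool_pos: [0.5208, -0.1271, 0.1133]
tool_rot: [-179.3, 0.1, 84.7]
force: [-14.3, 0.7, 14.9]
grip_width: 0.0095
```

apply_moves:
  targets:
    - [[1,-0.1,0],[0,0,0]]
    - [[2,-0.2,0],[0,0,0]]
    - [[3,-0.3,0],[0,0,0]]

```text
time_s: 28.55
tool_pos: [0.5251, -0.1275, 0.1138]
tool_rot: [-179.4, 0.1, 84.7]
force: [-13.3, 1.6, 13.6]
grip_width: 0.0098
```

apply_moves:
  targets:
    - [[1,-0.1,0],[0,0,0]]
    - [[2,-0.2,-0.1],[0,0,0]]
    - [[3,-0.3,-0.2],[0,0,0]]

```text
time_s: 28.85
tool_pos: [0.5288, -0.1279, 0.1139]
tool_rot: [-179.5, 0.1, 84.7]
force: [-11.1, 1.2, 14.5]
grip_width: 0.0095
```

apply_moves:
  targets:
    - [[1,-0.1,-0.1],[0,0,0]]
    - [[2,-0.2,-0.2],[0,0,0]]
    - [[3,-0.3,-0.4],[0,0,0]]

```text
time_s: 29.15
tool_pos: [0.5322, -0.1282, 0.1136]
tool_rot: [-179.6, 0.1, 84.7]
force: [-11.0, 1.3, 14.8]
grip_width: 0.0097
```

apply_moves:
  targets:
    - [[1,-0.1,-0.2],[0,0,0]]
    - [[2,-0.2,-0.4],[0,0,0]]
    - [[3,-0.3,-0.7],[0,0,0]]

```text
time_s: 29.45
tool_pos: [0.5355, -0.1286, 0.113]
tool_rot: [-179.6, 0.1, 84.7]
force: [-9.8, -0.9, 13.4]
grip_width: 0.0096
```

apply_moves:
  targets:
    - [[0,0,2],[0,0,0]]
    - [[-2,0.2,2.5],[0,0,0]]
    - [[-4,0.4,2.8],[0,0,0]]
    - [[-6,0.6,3],[0,0,0]]
    - [[-8,0.8,3.2],[0,0,0]]
    - [[-9,0.9,3.2],[0,0,0]]

```text
time_s: 30.05
tool_pos: [0.5303, -0.128, 0.1141]
tool_rot: [179.8, -0.1, 84.7]
force: [6.7, -2.0, -15.1]
grip_width: 0.0096
```

apply_moves:
  targets:
    - [[-1,0.1,0],[0,0,0]]
    - [[-2,0.2,0],[0,0,0]]
    - [[-3,0.3,0],[0,0,0]]

```text
time_s: 30.35
tool_pos: [0.528, -0.1277, 0.1142]
tool_rot: [179.7, -0.1, 84.7]
force: [9.0, -2.3, -16.5]
grip_width: 0.0096
```

apply_moves:
  targets:
    - [[-1,0.1,0],[0,0,0]]
    - [[-2,0.2,-0.1],[0,0,0]]
    - [[-3,0.3,-0.2],[0,0,0]]

```text
time_s: 30.65
tool_pos: [0.5256, -0.1275, 0.1142]
tool_rot: [179.7, -0.1, 84.7]
force: [10.5, -2.4, -16.1]
grip_width: 0.0094
```

apply_moves:
  targets:
    - [[-1,0.1,-0.1],[0,0,0]]
    - [[-2,0.2,-0.2],[0,0,0]]
    - [[-3,0.3,-0.3],[0,0,0]]

```text
time_s: 30.95
tool_pos: [0.5233, -0.1273, 0.114]
tool_rot: [179.6, -0.1, 84.7]
force: [12.3, -3.0, -18.7]
grip_width: 0.0089
```

apply_moves:
  targets:
    - [[-1,0.1,-0.2],[0,0,0]]
    - [[-2,0.2,-0.3],[0,0,0]]
    - [[-3,0.3,-0.5],[0,0,0]]

```text
time_s: 31.25
tool_pos: [0.521, -0.127, 0.1137]
tool_rot: [179.5, -0.1, 84.7]
force: [13.5, -2.9, -18.7]
grip_width: 0.0093
```

apply_moves:
  targets:
    - [[-1,0.1,-0.2],[0,0,0]]
    - [[-2,0.2,-0.5],[0,0,0]]
    - [[-3,0.3,-0.8],[0,0,0]]

```text
time_s: 31.55
tool_pos: [0.5189, -0.1268, 0.1132]
tool_rot: [179.4, -0.1, 84.7]
force: [15.6, -2.8, -20.0]
grip_width: 0.0095
```

apply_moves:
  targets:
    - [[-1,0.1,-0.3],[0,0,0]]
    - [[-2,0.2,-0.6],[0,0,0]]
    - [[-3,0.3,-1],[0,0,0]]

```text
time_s: 31.85
tool_pos: [0.5169, -0.1266, 0.1127]
tool_rot: [179.2, -0.1, 84.7]
force: [17.4, -2.5, -18.8]
grip_width: 0.0092
```

apply_moves:
  targets:
    - [[-1,0.1,-0.4],[0,0,0]]
    - [[-2,0.2,-0.8],[0,0,0]]
    - [[-3,0.3,-1.2],[0,0,0]]

```text
time_s: 32.15
tool_pos: [0.515, -0.1264, 0.112]
tool_rot: [179.1, -0.0, 84.8]
force: [19.8, -3.4, -19.6]
grip_width: 0.0096
```

apply_moves:
  targets:
    - [[4,-0.4,0],[0,0,0]]
    - [[9,-0.8,0],[0,0,0]]
    - [[9,-0.8,0],[0,0,0]]

```text
time_s: 32.45
tool_pos: [0.5151, -0.1265, 0.1117]
tool_rot: [-179.6, 0.0, 84.7]
force: [-7.3, 0.3, 5.6]
grip_width: 0.0094
```

apply_moves:
  targets:
    - [[0,0,0],[0,0,0]]
    - [[0,0,-3],[0,0,0]]
    - [[0,0,-3],[0,0,0]]
  hand: 16

```text
time_s: 32.75
tool_pos: [0.5177, -0.1264, 0.1083]
tool_rot: [179.9, -0.0, 84.7]
force: [-0.3, -0.1, 0.2]
grip_width: 0.0157
```

apply_moves:
  targets:
    - [[2,-0.2,0],[0,0,0]]
    - [[4,-0.4,0],[0,0,0]]
    - [[5,-0.5,0],[0,0,0]]
    - [[6,-0.6,0],[0,0,0]]

```text
time_s: 33.15
tool_pos: [0.5184, -0.1264, 0.1079]
tool_rot: [-179.3, 0.0, 84.7]
force: [-17.3, 2.4, 14.4]
grip_width: 0.016
```

apply_moves:
  targets:
    - [[1,-0.1,0],[0,0,0]]
    - [[2,-0.2,0],[0,0,0]]
    - [[3,-0.3,0],[0,0,0]]

```text
time_s: 33.45
tool_pos: [0.5216, -0.1272, 0.1079]
tool_rot: [-179.4, 0.1, 84.7]
force: [-13.9, 0.2, 11.3]
grip_width: 0.0161
```

apply_moves:
  targets:
    - [[1,-0.1,0],[0,0,0]]
    - [[2,-0.2,0],[0,0,0]]
    - [[3,-0.3,0],[0,0,0]]

```text
time_s: 33.75
tool_pos: [0.5256, -0.1278, 0.108]
tool_rot: [-179.5, 0.1, 84.7]
force: [-12.1, 0.1, 9.6]
grip_width: 0.0163
```

apply_moves:
  targets:
    - [[1,-0.1,0],[0,0,0]]
    - [[2,-0.2,0],[0,0,0]]
    - [[3,-0.3,0],[0,0,0]]

```text
time_s: 34.05
tool_pos: [0.529, -0.1282, 0.1081]
tool_rot: [-179.6, 0.1, 84.7]
force: [-11.4, 0.3, 8.7]
grip_width: 0.0161
```

apply_moves:
  targets:
    - [[1,-0.1,0],[0,0,0]]
    - [[2,-0.2,0],[0,0,0]]
    - [[3,-0.3,0],[0,0,0]]

```text
time_s: 34.35
tool_pos: [0.5322, -0.1285, 0.1081]
tool_rot: [-179.6, 0.1, 84.7]
force: [-11.3, 0.0, 8.2]
grip_width: 0.0163
```

apply_moves:
  targets:
    - [[1,-0.1,0],[0,0,0]]
    - [[2,-0.2,0],[0,0,0]]
    - [[3,-0.3,0],[0,0,0]]

```text
time_s: 34.65
tool_pos: [0.5354, -0.1288, 0.1082]
tool_rot: [-179.6, 0.1, 84.7]
force: [-10.2, 0.1, 8.4]
grip_width: 0.0165
```

apply_moves:
  targets:
    - [[1,-0.1,0],[0,0,0]]
    - [[2,-0.2,0],[0,0,0]]
    - [[3,-0.3,0],[0,0,0]]

```text
time_s: 34.95
tool_pos: [0.5385, -0.1291, 0.1083]
tool_rot: [-179.6, 0.1, 84.7]
force: [-9.7, 0.5, 7.6]
grip_width: 0.0161
```

apply_moves:
  targets:
    - [[1,-0.1,0],[0,0,0]]
    - [[2,-0.2,0],[0,0,0]]
    - [[3,-0.3,0],[0,0,0]]

```text
time_s: 35.25
tool_pos: [0.5416, -0.1294, 0.1083]
tool_rot: [-179.6, 0.1, 84.7]
force: [-10.0, -0.1, 7.6]
grip_width: 0.016
```

apply_moves:
  targets:
    - [[1,-0.1,0],[0,0,0]]
    - [[2,-0.2,0],[0,0,0]]
    - [[3,-0.3,0],[0,0,0]]

```text
time_s: 35.55
tool_pos: [0.5443, -0.1297, 0.108]
tool_rot: [-179.6, 0.1, 84.7]
force: [-9.8, 0.4, 6.4]
grip_width: 0.0161
```

apply_moves:
  targets:
    - [[1,-0.1,0],[0,0,0]]
    - [[2,-0.2,0],[0,0,0]]
    - [[3,-0.3,0],[0,0,0]]

```text
time_s: 35.85
tool_pos: [0.5469, -0.13, 0.1077]
tool_rot: [-179.5, 0.1, 84.7]
force: [-10.7, 0.9, 5.8]
grip_width: 0.0159
```

apply_moves:
  targets:
    - [[-5,0.5,0],[0,0,0]]
    - [[-10,0.9,0],[0,0,0]]
    - [[-13,1.2,0],[0,0,0]]
    - [[-15,1.4,0],[0,0,0]]
    - [[-16,1.5,0],[0,0,0]]
    - [[-17,1.6,0],[0,0,0]]
    - [[-18,1.7,0],[0,0,0]]

```text
time_s: 36.55
tool_pos: [0.536, -0.1282, 0.1103]
tool_rot: [179.5, 0.0, 84.7]
force: [6.9, 1.2, 3.0]
grip_width: 0.0159
```

apply_moves:
  targets:
    - [[-1,0.1,0],[0,0,0]]
    - [[-2,0.2,0],[0,0,0]]
    - [[-3,0.3,0],[0,0,0]]

```text
time_s: 36.85
tool_pos: [0.5339, -0.128, 0.1109]
tool_rot: [179.4, 0.0, 84.8]
force: [7.5, -0.1, 4.2]
grip_width: 0.0162
```

apply_moves:
  targets:
    - [[-1,0.1,0],[0,0,0]]
    - [[-2,0.2,0],[0,0,0]]
    - [[-3,0.3,0],[0,0,0]]

```text
time_s: 37.15
tool_pos: [0.5315, -0.1278, 0.1114]
tool_rot: [179.3, 0.0, 84.8]
force: [7.4, -0.3, 7.0]
grip_width: 0.0164
```

apply_moves:
  targets:
    - [[-1,0.1,0],[0,0,0]]
    - [[-2,0.2,0],[0,0,0]]
    - [[-3,0.3,0],[0,0,0]]

```text
time_s: 37.45
tool_pos: [0.5288, -0.1275, 0.1116]
tool_rot: [179.3, 0.0, 84.8]
force: [7.4, 0.1, 5.7]
grip_width: 0.0166
```

apply_moves:
  targets:
    - [[-1,0.1,0],[0,0,0]]
    - [[-2,0.2,0],[0,0,0]]
    - [[-3,0.3,0],[0,0,0]]

```text
time_s: 37.75
tool_pos: [0.5258, -0.1273, 0.1117]
tool_rot: [179.3, 0.0, 84.8]
force: [7.3, -0.0, 6.5]
grip_width: 0.0161
```

apply_moves:
  targets:
    - [[-1,0.1,0],[0,0,0]]
    - [[-2,0.2,0],[0,0,0]]
    - [[-3,0.3,0],[0,0,0]]

```text
time_s: 38.05
tool_pos: [0.5228, -0.127, 0.1117]
tool_rot: [179.3, 0.1, 84.8]
force: [7.1, -0.4, 5.8]
grip_width: 0.0159
```

apply_moves:
  targets:
    - [[-1,0.1,0],[0,0,0]]
    - [[-2,0.2,0],[0,0,0]]
    - [[-3,0.3,0],[0,0,0]]

```text
time_s: 38.35
tool_pos: [0.5197, -0.1267, 0.1114]
tool_rot: [179.3, 0.0, 84.8]
force: [8.4, -0.3, 4.5]
grip_width: 0.016
```

apply_moves:
  targets:
    - [[-1,0.1,0],[0,0,0]]
    - [[-2,0.2,0],[0,0,0]]
    - [[-3,0.3,0],[0,0,0]]

```text
time_s: 38.65
tool_pos: [0.5166, -0.1264, 0.111]
tool_rot: [179.3, 0.0, 84.8]
force: [10.3, -0.6, 0.8]
grip_width: 0.0165
```

apply_moves:
  targets:
    - [[-1,0.1,0],[0,0,0]]
    - [[-2,0.2,0],[0,0,0]]
    - [[-3,0.3,0],[0,0,0]]

```text
time_s: 38.95
tool_pos: [0.5136, -0.1261, 0.1102]
tool_rot: [179.3, 0.0, 84.7]
force: [11.9, -1.4, -5.3]
grip_width: 0.0159
```

apply_moves:
  targets:
    - [[-1,0.1,0],[0,0,0]]
    - [[-2,0.2,0],[0,0,0]]
    - [[-3,0.3,0],[0,0,0]]

```text
time_s: 39.25
tool_pos: [0.5112, -0.1258, 0.1095]
tool_rot: [179.2, -0.0, 84.8]
force: [16.8, -2.6, -12.0]
grip_width: 0.0163
```

apply_moves:
  targets:
    - [[-1,0.1,0],[0,0,0]]
    - [[-2,0.2,0],[0,0,0]]
    - [[-3,0.3,0],[0,0,0]]

```text
time_s: 39.55
tool_pos: [0.5093, -0.1257, 0.1092]
tool_rot: [179.0, -0.0, 84.8]
force: [21.2, -2.7, -17.1]
grip_width: 0.0161
```

```bash
cat > d3.txt <<'E'
.5216 -13.9 11.3 1
.5256 -12.1 9.6 1
.5290 -11.4 8.7 1
.5322 -11.3 8.2 1
.5354 -10.2 8.4 1
.5385 -9.7 7.6 1
.5416 -10.0 7.6 1
.5443 -9.8 6.4 1
.5469 -10.7 5.8 1
.5339 7.5 4.2 -1
.5315 7.4 7.0 -1
.5288 7.4 5.7 -1
.5258 7.3 6.5 -1
.5228 7.1 5.8 -1
.5197 8.4 4.5 -1
.5166 10.3 .8 -1
.5136 11.9 -5.3 -1
.5112 16.8 -12 -1
.5093 21.2 -17.1 -1
E
python3 -c "
import numpy as np
from scipy.optimize import least_squares
d=np.loadtxt('d3.txt')
for x0 in(.5275,.5285,.5295):
  s=d[:,3]; X=(d[:,0]-x0)/.9956; th=np.arcsin((X-s*.003)/.035); xc=X-s*.008; t=-(d[:,1]*.035*np.cos(th)-d[:,2]*xc)
  if x0==.5285: print([(round(a),round(b,3)) for a,b in zip(np.degrees(th),t)])
  for W in(.19,.22,.25):
    r=least_squares(lambda p:s*p[0]+W*np.sin(th-p[1])-t,[.3,0],loss='soft_l1',f_scale=.02); print(x0,W,r.x[0].round(3),np.degrees(r.x[1]).round(1),np.std(r.fun).round(3))
  r=least_squares(lambda p:s*p[0]+p[2]*np.sin(th-p[1])-t,[.3,0,.2],loss='soft_l1',f_scale=.02); print(x0,r.x,np.degrees(r.x[1]),(s*r.x[0]+r.x[2]*np.sin(th-r.x[1])-t).round(3))
"
```

```text
0.5275 0.19 0.294 -11.7 0.051
0.5275 0.22 0.293 -9.5 0.048
0.5275 0.25 0.291 -7.7 0.046
0.5275 [ 0.29153849 -0.14605173  0.23815284] -8.368147876761132 [-0.048 -0.031 -0.026 -0.03   0.006  0.026  0.021  0.045  0.036 -0.002
 -0.041 -0.024 -0.034 -0.039  0.001  0.042  0.032  0.093  0.129]
[(-16, np.float64(0.298)), (-10, np.float64(0.313)), (-4, np.float64(0.333)), (1, np.float64(0.36)), (6, np.float64(0.346)), (12, np.float64(0.348)), (17, np.float64(0.374)), (22, np.float64(0.369)), (26, np.float64(0.397)), (14, np.float64(-0.198)), (10, np.float64(-0.178)), (5, np.float64(-0.211)), (0, np.float64(-0.221)), (-4, np.float64(-0.235)), (-10, np.float64(-0.294)), (-15, np.float64(-0.352)), (-20, np.float64(-0.354)), (-24, np.float64(-0.424)), (-28, np.float64(-0.464))]
0.5285 0.19 0.293 -11.6 0.041
0.5285 0.22 0.291 -9.7 0.039
0.5285 0.25 0.289 -8.2 0.037
0.5285 [ 0.29012182 -0.15621747  0.23372541] -8.95060147821878 [-0.038 -0.026 -0.023 -0.029  0.006  0.024  0.018  0.039  0.028 -0.001
 -0.037 -0.022 -0.031 -0.037  0.001  0.038  0.02   0.072  0.098]
0.5295 0.19 0.291 -11.6 0.032
0.5295 0.22 0.289 -10.0 0.03
0.5295 0.25 0.286 -8.9 0.029
0.5295 [ 0.28801014 -0.16954471  0.22719727] -9.714196417935511 [-0.028 -0.019 -0.019 -0.028  0.007  0.022  0.014  0.033  0.02   0.001
 -0.032 -0.018 -0.027 -0.034  0.002  0.035  0.009  0.052  0.07 ]
```

apply_moves:
  targets:
    - [[5,-0.5,0],[0,0,0]]
    - [[10,-0.9,0],[0,0,0]]
    - [[13,-1.2,0],[0,0,0]]
    - [[13,-1.2,0],[0,0,0]]
    - [[13,-1.2,0],[0,0,0]]

```text
time_s: 40.05
tool_pos: [0.5149, -0.1262, 0.1081]
tool_rot: [-180.0, -0.0, 84.7]
force: [-0.4, 0.0, -0.4]
grip_width: 0.0158
```

apply_moves:
  targets:
    - [[0,0,0],[0,0,0]]
    - [[0,0,0],[0,0,0]]
    - [[0,0,0],[0,0,0]]
    - [[0,0,0],[0,0,0]]
  hand: 0
  squeeze: 20

```text
time_s: 40.45
tool_pos: [0.5126, -0.1261, 0.1079]
tool_rot: [-179.7, 0.0, 84.7]
force: [-7.4, 0.2, 5.4]
grip_width: 0.0093
```

apply_moves:
  targets:
    - [[2,-0.2,1],[0,0,0]]
    - [[4,-0.4,2],[0,0,0]]
    - [[6,-0.6,2.8],[0,0,0]]
    - [[8,-0.8,3.2],[0,0,0]]
    - [[9,-0.9,3.2],[0,0,0]]
    - [[10,-1,3.2],[0,0,0]]
    - [[10,-1,3.2],[0,0,0]]

```text
time_s: 41.15
tool_pos: [0.5176, -0.1266, 0.111]
tool_rot: [-179.0, 0.1, 84.7]
force: [-20.6, 2.4, 18.5]
grip_width: 0.0091
```

apply_moves:
  targets:
    - [[1,-0.1,0.2],[0,0,0]]
    - [[2,-0.2,0.3],[0,0,0]]
    - [[2,-0.2,0.3],[0,0,0]]
    - [[2,-0.2,0.3],[0,0,0]]

```text
time_s: 41.55
tool_pos: [0.5213, -0.1271, 0.112]
tool_rot: [-179.2, 0.1, 84.7]
force: [-16.9, 1.5, 18.3]
grip_width: 0.0096
```

apply_moves:
  targets:
    - [[0.7,0,0],[0,0,0]]
    - [[0.7,0,0],[0,0,0]]
    - [[-3,0.3,1],[0,0,0]]
    - [[-6,0.5,2],[0,0,0]]
    - [[-6,0.5,2],[0,0,0]]
    - [[-6,0.5,2],[0,0,0]]

```text
time_s: 42.15
tool_pos: [0.5222, -0.1271, 0.1125]
tool_rot: [179.8, -0.1, 84.7]
force: [7.0, -0.9, -11.2]
grip_width: 0.0091
```

```bash
python3 - <<'E'
from fit import *
o=env.get_obs();print({k:np.round(o[k],4).tolist() for k in('time_s','tool_pos','tool_rot','force','joint_velocities','grip_width')})
a=shot('side','s3.png'); b=shot('top','t3.png'); w=shot('wrist','w5.png')
print('knob side pred',proj('s',knob(1.65)),'top',proj('t',knob(1.65)))
cv2.imwrite('pics/c5.png',np.hstack([cv2.resize(cv2.imread('pics/s3.png')[60:260,180:370],(400,421)),cv2.resize(cv2.imread('pics/t3.png')[60:270,180:380],(400,421))]))
E
```

```text
{'time_s': 42.15, 'tool_pos': [0.5222, -0.1271, 0.1125], 'tool_rot': [179.8144, -0.0518, 84.7229], 'force': [7.038, -0.8832, -11.2209], 'joint_velocities': [-0.1366, 0.1571, -0.0079, -0.0962, 0.0589, 0.2464, -0.0491], 'grip_width': 0.0091}
knob side pred [235.90031873  92.66292063] top [336.4973356   81.05766212]
```

View pics/c5.png

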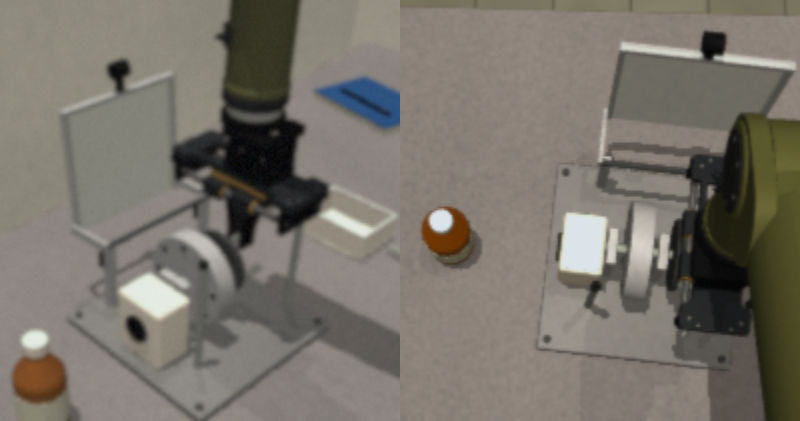

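apply_moves:
  targets:
    - [[1,0,-0.4],[0,0,0]]
    - [[2,-0.1,-0.8],[0,0,0]]
    - [[2,-0.1,-0.8],[0,0,0]]
    - [[2,-0.1,-0.8],[0,0,0]]
    - [[2,-0.1,-0.8],[0,0,0]]

```text
time_s: 42.8
tool_pos: [0.5223, -0.1272, 0.1125]
tool_rot: [-179.9, 0.0, 84.7]
force: [-2.5, -0.3, -4.9]
grip_width: 0.0089
```

```bash
python3 -c "
from cell import env
o=env.get_obs();print(o['tool_pos'],o['joint_velocities'].round(2),o['grip_width']);print(env.sign_off())"
```

```text
[ 0.52227502 -0.12718179  0.11247313] [ 0.09  0.01  0.06 -0.04 -0.03  0.03  0.  ] 0.008925475001426696
the job is handed in; nothing more can be done
None
```

The cover is back on its stop and the rotor is at rest with its heavy side down, to within about 5°. A peg is still gripped and the job is handed in, at 42.8 s on the robot's clock.

- **Cover:** I pinched the knob and swung it back until the push against the stop rose to about 12 N. After releasing it, the knob in the last side and top pictures was within 1–2 pixels of where it should be at 1.65 rad.
- **Finding the weight:** I turned the rotor both ways by two neighbouring pegs, through about 145° in all. The most reliable run was pushing one peg with the fingers loosely open, which put "heavy side down" at that peg being about 9–10° on the robot side of straight up.
- **Where the readings disagreed:** The tightly gripped sweeps gave 8° to 11°. A rougher one at lower grip gave about 18°. The 20 N sweep of the first peg alone also fitted poorly, at about 4°, with too small a weight torque. I settled on about 10°.
- **Finish:** The peg is held at about -10°, pads closed on it at 8.9 mm, arm at rest, with about 5 N left on the wrist.
- **Other objects:** The bottle stands undisturbed in the last pictures and the tray shows nothing wrong. The screwdriver and jar were not in those views; the arm never went near them.

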